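# Hook the slide shelf into the slotted stand and lock it

## Robot

A 6-joint arm with a two-finger parallel gripper is mounted at the origin on the work surface. World frame = base frame: x ahead of the robot, y to its left, z up, the work surface at z = 0. Lengths are in m, angles in rad, forces in N, time in s.
With the tool pointing down it reaches from about 0.275 to 1 m from the base axis. Payload 8.4 kg.
Tool frame: the origin (TCP) lies midway between the tips of the shut fingers; the grasp point (between the pads) lies 19 mm behind it; z points along the fingers, y is the line along which they close (so a half turn about z gives the same grasp; the last joint's range is limited). The gripper opens to 85 mm and grips with 20 to 120 N. Pads are 22 mm wide; open, the fingers measure 114 mm over their backs; the gripper's body (76 mm by 85 mm) begins 54 mm behind the grasp point. The pads swing forward as they close: fully open they stand 13 mm farther back than shut.
Start: joints at [1.209, 0.353, 1.633, -0, 1.155, -0.002], TCP at [0.22, 0.585, 0.231] pointing down, gripper open.
Joint ranges: [-2.63, 2.63], [-0.92, 2.1], [0.06, 2.66], [-1.3, 4.44], [0, 2.69], [-3.02, 3.02]. Speed limits (rad/s): [2.22, 2.22, 2.79, 3.14, 3.14, 3.14].

## Interface

Orientations are given as a unit quaternion [w, x, y, z].
In Python, from station import manip gives the robot as it stands. The module is installed in compiled form; this text tells all that it offers.
- The arm moves only by the tool arm_command, never from a script. Its argument "moves" is text: rows parted by semicolons, each of 7 numbers parted by spaces: the opening in per cent of the stroke, from 0 (shut) to 100 (fully open), then the shift along the tool's x, y, z in m, then the turn, a rotation vector about the tool's x, y, z in rad. In form: gripper dx dy dz wx wy wz; .... A call has 1 to 12 rows; each row is the pose to reach, as a shift and turn from the pose commanded when the call began, along the tool's axes at that moment; what a row does not reach only later rows make up. A row lasts 1/10 s, in which the tool goes at most 50 mm and 8.59 degrees, less where a joint would pass 70% of its speed; a pose out of reach is approached as far as the arm can. A call with a gripper value outside its range is refused whole. The fingers move at their own pace and stop on an object; "force" is the grip in N (left out, the last holds). Time passes only in rows, so rows that repeat a pose let the fingers close. It gives the time, the measured TCP pose, the force, the opening and the grip force at its end, in the units of the state.
- manip.get_state(): the state, without advancing time (a new reading comes with each control period).
- manip.snapshot(name): name is "side" or "top" or "wrist"; returns a dict with "image" (480x640x3 uint8, blue, green, red), "mtx" (3x3 intrinsics, pixels), "distortion" ([k1, k2, p1, p2, k3] as OpenCV has them; the pictures are not rectified), "rvec" (rotation vector, rad) and "tvec" (3), from world to camera coordinates, as OpenCV has them. Camera axes: x right, y down, z forward; pixel columns grow to the right and rows downward; lengths in m; the calibration is good to about 2 mm. A picture is of the moment at which its call begins. There is no depth.
- manip.close_job(): hands the job in; it is judged then, once.
Trained networks look in a picture, given as the dict that the camera call returned (one of the last four; its "shot" number tells which), for a name from the list of things; names that differ only in an ending like _2 or _b are one class to them, and where a whole thing is asked for, a point or a joint stands for the part that bears it (a point fixed in the world has none). Each returns a list of dicts, best first, with "confidence" (0 to 1); they miss things now and then, are a little off and sometimes report something else, mostly with a low value. They report only what shows in the picture. A call takes as long as a camera call. They do not tell look-alikes from the thing itself.
- manip.masks_of(target, picture): "pixels" (480x640 bool, what is visible of it) and "extent" ([left, top, width, height] as shares, 0 to 1, of the picture: columns of its width, rows of its height, round what is visible of it).
- manip.place_of(target, picture): "xy" ([column, row] as shares, 0 to 1, of the picture: columns of its width, rows of its height: a listed point, or the origin of a listed thing).
The state is a dict: "clock": time; "joint_pos": joint angles; "joint_velocities": joint speeds; "effort": joint torques, N m; "position": TCP position; "tcp_rot": TCP orientation; "wrist_force": force on the tool from outside, world axes, zero at the start; "wrist_torque": the same for the moment, N m; "finger_gap": opening from 0.0 (shut) to 1.0 (fully open); "gripper_force": force on a finger pad.
Only numpy, scipy, OpenCV 4.12 (cv2) and the standard library are available. Lean on these libraries where they do the work, as an engineer would, in place of code of your own. Each camera call takes 0.05 s, during which the arm holds its last target. There are 200 camera calls.

## Task

Pick up the blue slide shelf, feel its two tabs into the two slots of the stand on the microscope desk (the slotted strip's height is not known exactly), and press it gently down until it has snapped past the roller catch and sits fully home. Do not force it (at most 35 N on the stand), leave the other things on the desk where they are, and let go of the shelf at the end.

Things in the scene. Friction and masses are not known exactly. Their poses are not given: they have to be found in the camera images.
- shelf_grip (a point): Centre of the black grip area on the blue shelf's upright web, for fingers closing along y. Web: 12 mm thick (y), top 18 mm above this point, runs from x = -22 mm to the back plate. This point is 82 mm above the shelf's underside, 50 mm in front (-x) of the back plate's rear face, mid-width. Axes: x level, toward back plate and tabs; z up. Shelf about 0.13 kg, starts upright on the desk.
- shelf: The same blue shelf: tray 110 mm (x) by 70 mm (y), 15 mm rims, with a back plate 50 mm wide and 97 mm high at its +x end. Origin: centre of its underside; same axes, rear face at x = 55 mm. A 4 mm steel lug bar, 24 mm long, runs along the foot of the rear face, 4 mm up.
- tab (a point): Foot of the shelf's upper steel hook: 62.5 mm ahead (x) of the shelf's origin, 70 mm above its underside. Each of the two tabs (lower one 50 mm below) is a neck 8 mm wide and high, 5 mm long, then a 5 mm thick hook, 20 mm high, reaching 12 mm below the neck; 10 mm sticks out of the rear face in all. Axes as the shelf.
- stand: Fixed stand: dark base plate, two white cheeks, upright aluminium slotted strip 60 mm wide, 4 mm thick. Origin: on the desk below the middle of the strip's front face; x goes level through the strip front to back (shelf comes from -x, its x along this x), z up. 32 mm free behind the strip. Strip height was set by hand: all on it is up to 12 mm higher or lower than told, not measured; it stays put.
- slot (a point): Nominal middle of the upper slot on the strip's front face, 181 mm up on the stand, stand axes; true height within 12 mm, to be felt. Slots 12 mm wide, 28 mm high, the lower 50 mm below; strip top 22 mm above this point. Tabs enter with shelf_grip nominally 179 to 187 mm up. Home: shelf_grip 50 mm in front of the face, nominally 167 mm up (all shift with the strip), necks on the slots' lower edges, a hard stop.
- catch (a joint): Small yellow sprung roller low on the strip's front: m pushed back (7 N to start, 1 N/mm). 0 = out. The shelf's lug bar must be forced down past it from 10 to 5 mm above home (8 to 20 N down): it reads 2 to 3 mm in passing, then is back near 0 above the lug when the shelf is locked.
- telltale (a joint): Small green pin at the strip's front under the shelf, 20 mm toward the stand's +y; m pressed down, very soft spring. 0 = shelf not home, about 3 mm when it is fully home.
- slide_box: The blue and white slide box, 85 x 100 x 34 mm, loose on the desk, to be left alone; origin at the centre of its underside.
- oil: The amber oil bottle, diameter 30 mm, 65 mm high, loose on the desk, to be left alone; origin at the centre of its underside.
- eyepiece: The black eyepiece, diameter 36 mm, 60 mm high, loose on the desk, to be left alone; origin at the centre of its underside.
- dish: The glass dish, diameter 90 mm, 16 mm high, loose on the desk, to be left alone; origin at the centre of its underside.
- objective: The steel objective, diameter 24 mm, 42 mm high, loose on the desk, to be left alone; origin at the centre of its underside.
- tally: The grey tally counter, 70 x 120 x 36 mm, loose on the desk, to be left alone; origin at the centre of its underside.
Things that resemble listed ones, but are neither listed nor needed, are in the scene too. There is more than one size of the shelf; the one meant has the size given above.

How it is judged:
By the outcome, as a careful person would: the job done as asked, in the order asked, and still so for the second after the job is handed in, with the robot touching nothing.
It also fails if it takes over 72 s, if anything falls off the work surface, if the arm or the gripper's body presses on something with over 40 N, if the wrist force passes 120 N, or if a joint passes its speed limit or range.

## Working session

There is one attempt and no reset: what is moved stays moved. The work goes in short steps, Python scripts to look and compute and a tool call to move; the robot and the scene stay as the last step left them, time stands still between calls to the robot, and variables do not carry over. Pictures are saved under pics/ and viewed, at most 10 in all, crops included, and the job is handed in when it is done.

Besides the shell and the picture viewer there is one more tool, called after "Emit:" as name(argument=value, ...), one argument or row to a line, values as JSON. arm_command: Moves the arm, as the interface text tells. Its arguments: {"type":"object","properties":{"moves":{"type":"string"},"force":{"type":"number"}},"required":["moves"]}

```bash
mkdir -p pics
cat > h.py <<'E'
import numpy as np, cv2
from station import manip
from scipy.spatial.transform import Rotation as R
def shot(n,f=None):
    p=manip.snapshot(n)
    if f: cv2.imwrite('pics/'+f,p['image'])
    return p
def ray(p,xy):
    px=np.array([[[xy[0]*640,xy[1]*480]]],float)
    u=cv2.undistortPoints(px,np.array(p['mtx']),np.array(p['distortion'],float))[0,0]
    Rm=cv2.Rodrigues(np.array(p['rvec'],float))[0]; t=np.array(p['tvec'],float).ravel()
    return -Rm.T@t, Rm.T@np.array([u[0],u[1],1])
def atz(p,xy,z):
    o,d=ray(p,xy); return o+d*(z-o[2])/d[2]
def tri(rs):
    A=np.zeros((3,3));b=np.zeros(3)
    for o,d in rs:
        d=d/np.linalg.norm(d);M=np.eye(3)-np.outer(d,d);A+=M;b+=M@o
    return np.linalg.solve(A,b)
def proj(p,X):
    return cv2.projectPoints(np.array(X,float).reshape(-1,3),np.array(p['rvec'],float),np.array(p['tvec'],float),np.array(p['mtx']),np.array(p['distortion'],float))[0].reshape(-1,2)
E
python3 - <<'E'
from h import *
np.set_printoptions(precision=4,suppress=True)
P={n:shot(n,n+'0.png') for n in('side','top','wrist')}
for n,p in P.items(): print(n,ray(p,(.5,.5)))
for t in ['shelf_grip','shelf','tab','stand','slot','catch','telltale','slide_box','oil','eyepiece','dish','objective','tally']:
    for n,p in P.items():
        if t in('catch','telltale'): r=[(np.array(q['extent'])*[640,480,640,480],q['confidence']) for q in manip.masks_of(t,p)]
        else: r=[(np.array(q['xy'])*[640,480],q['confidence'],atz(p,q['xy'],{'shelf_grip':.082,'tab':.07,'slot':.181}.get(t,0))[:2]) for q in manip.place_of(t,p)]
        print(t,n,[tuple(np.round(x,3).tolist() for x in map(np.array,q)) for q in r])
a=np.vstack([P['side']['image'],P['top']['image']]);
cv2.imwrite('pics/both.png',cv2.resize(np.hstack([P['side']['image'],P['top']['image']]),(800,300)))
E
```

```text
side (array([ 0.3958, -0.7124,  0.6827]), array([ 0.1934,  0.7398, -0.6444]))
top (array([ 0.4013, -0.0576,  1.2512]), array([ 0.1151,  0.0089, -0.9935]))
wrist (array([0.1572, 0.6081, 0.3728]), array([ 0.2497, -0.0825, -0.9649]))
shelf_grip side [([272.384, 199.296], 0.95, [0.512, 0.13]), ([264.32, 146.88], 0.69, [0.532, 0.353])]
shelf_grip top [([246.08, 245.184], 0.81, [0.52, 0.134]), ([176.896, 244.08], 0.58, [0.518, 0.306]), ([441.6, 263.088], 0.4, [0.487, -0.346]), ([457.92, 224.208], 0.18, [0.584, -0.388])]
shelf_grip wrist []
shelf side [([276.608, 229.584], 0.76, [0.516, 0.129]), ([263.296, 187.2], 0.76, [0.515, 0.302])]
shelf top [([189.632, 250.32], 0.88, [0.511, 0.296]), ([250.88, 251.52], 0.63, [0.512, 0.134]), ([402.688, 275.808], 0.32, [0.457, -0.264])]
shelf wrist []
tab side [([283.776, 170.88], 0.85, [0.56, 0.253]), ([300.032, 199.92], 0.78, [0.571, 0.131]), ([330.304, 442.416], 0.6, [0.491, -0.407]), ([364.288, 218.304], 0.3, [0.685, 0.036])]
tab top [([210.368, 231.504], 0.86, [0.553, 0.227]), ([248.128, 224.592], 0.6, [0.573, 0.133])]
tab wrist []
stand side [([3
[... 626 characters left out ...]
8], 0.69, [0.722, 0.135])]
oil top [([251.584, 177.312], 0.57, [0.711, 0.141])]
oil wrist []
eyepiece side [([326.592, 180.576], 0.72, [0.675, 0.293]), ([272.576, 228.624], 0.28, [0.508, 0.135])]
eyepiece top [([252.608, 178.704], 0.15, [0.707, 0.138])]
eyepiece wrist []
dish side [([241.024, 293.616], 0.57, [0.415, -0.046])]
dish top [([316.8, 286.512], 0.92, [0.425, -0.041])]
dish wrist []
objective side [([331.904, 440.4], 0.53, [0.505, -0.37])]
objective top [([439.68, 256.992], 0.44, [0.509, -0.361])]
objective wrist []
tally side [([403.2, 444.384], 0.84, [0.604, -0.401]), ([288.512, 384.912], 0.33, [0.463, -0.264])]
tally top [([456.704, 223.92], 0.79, [0.597, -0.408])]
tally wrist []
```

```bash
ls pics
```

```text
both.png
side0.png
top0.png
wrist0.png
```

View pics/side0.png

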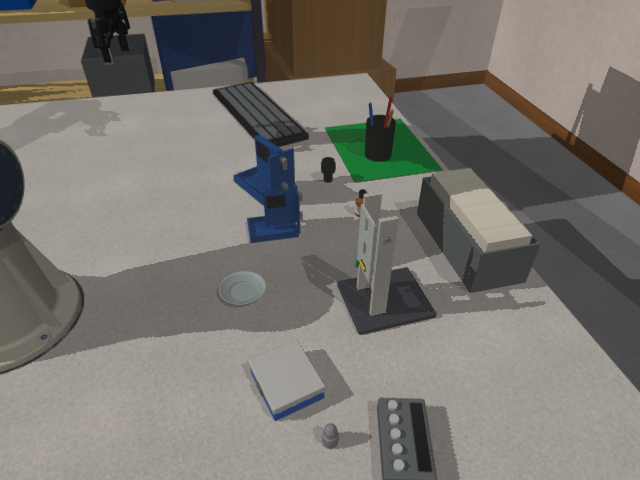

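View pics/top0.png

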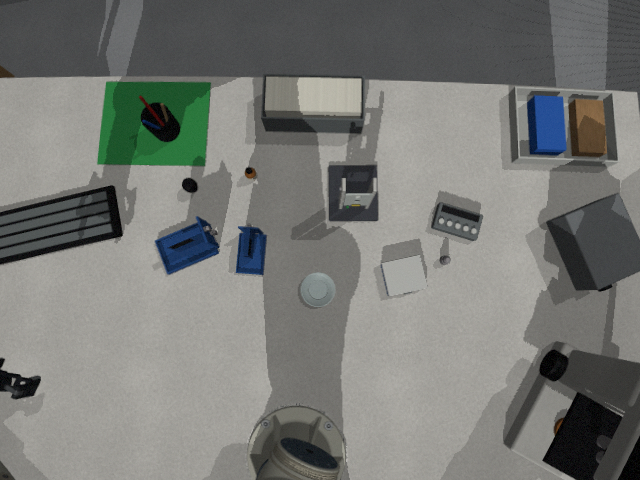

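The side view shows two blue shelves: a large one with its top near (265,150) and a small one near (272,200). The stand is at (370,250). In the top view the small shelf at (250,250) measures about 28 px by 45 px, roughly 70 x 110 mm. Its grip and tab heights agree between the two views, so it's the one I want.

Run:
```python
from h import *
np.set_printoptions(precision=4,suppress=True)
s=manip.get_state();print(s['clock'],s['position'],s['tcp_rot'],s['wrist_force'])
q=s['tcp_rot'];Rt=R.from_quat([*q[1:],q[0]]);print(Rt.as_matrix())
Rd=R.from_matrix(np.array([[1,0,0],[0,-1,0],[0,0,-1.]]))
for tgt in([.44,.132,.30],):
  print(Rt.inv().apply(np.array(tgt)-s['position']), (Rt.inv()*Rd).as_rotvec(), 'alt',(Rt.inv()*R.from_matrix(np.diag([-1,1,-1.]))).as_rotvec())
```

```text
2.1 [0.2201 0.585  0.2313] [0.     0.179  0.9839 0.    ] [-0.1203  0.1987  0.2924]
[[-0.936   0.3521  0.    ]
 [ 0.3521  0.936   0.    ]
 [-0.      0.     -1.    ]]
[-0.3653 -0.3465 -0.0687] [ 0.     -0.      2.7817] alt [ 0.      0.     -0.3598]
```

Emit:
arm_command(
  moves="100 -0.10 -0.09 -0.069 0 0 -0.1; 100 -0.2 -0.18 -0.069 0 0 -0.2; 100 -0.3 -0.27 -0.069 0 0 -0.3; 100 -0.384 -0.34 -0.069 0 0 -0.36; 100 -0.384 -0.34 -0.069 0 0 -0.36; 100 -0.384 -0.34 -0.069 0 0 -0.36; 100 -0.384 -0.34 -0.069 0 0 -0.36; 100 -0.384 -0.34 -0.069 0 0 -0.36; 100 -0.384 -0.34 -0.069 0 0 -0.36; 100 -0.384 -0.34 -0.069 0 0 -0.36; 100 -0.384 -0.34 -0.069 0 0 -0.36; 100 -0.384 -0.34 -0.069 0 0 -0.36",
)

```text
clock: 3.3
position: [0.461, 0.1292, 0.3007]
tcp_rot: [0.001, 0.002, 1.0, -0.0]
wrist_force: [0.1, 0.3, 0.2]
finger_gap: 1.0
gripper_force: 0.0
```

Emit:
arm_command(
  moves="100 0 0 0 0 0 0; 100 0 0 0 0 0 0; 100 0 0 0 0 0 0; 100 0 0 0 0 0 0",
)

```text
clock: 3.7
position: [0.4593, 0.1324, 0.3002]
tcp_rot: [-0.0, -0.001, 1.0, 0.0]
wrist_force: [0.0, 0.6, -0.4]
finger_gap: 1.004
gripper_force: 0.0
```

Run:
```python
from h import *
np.set_printoptions(precision=4,suppress=True)
s=manip.get_state();print(s['clock'],s['position'],s['tcp_rot'],s['wrist_force'])
p=shot('wrist','w1.png');print(ray(p,(.5,.5)))
for t,z in [('shelf_grip',.082),('shelf',0),('tab',.07),('stand',0),('slot',.181)]:
  for q in manip.place_of(t,p): print(t,np.array(q['xy'])*[640,480],q['confidence'],atz(p,q['xy'],z))
```

```text
3.7 [0.4593 0.1324 0.3002] [-0.0001 -0.0009  1.      0.    ] [ 0.0372  0.5564 -0.4068]
(array([0.3923, 0.1319, 0.4424]), array([ 0.2624,  0.0123, -0.965 ]))
shelf_grip [470.016 283.488] 0.98 [0.5409 0.3065 0.082 ]
shelf_grip [313.6   260.016] 0.77 [0.5131 0.1296 0.082 ]
shelf [313.472 236.88 ] 0.96 [0.5083 0.1289 0.    ]
shelf [441.92  248.688] 0.84 [0.5243 0.3017 0.    ]
tab [314.368 301.584] 0.95 [0.5688 0.1304 0.07  ]
tab [398.272 300.096] 0.68 [0.5668 0.2294 0.07  ]
tab [323.2   373.584] 0.55 [0.6681 0.1417 0.07  ]
stand [135.872 315.792] 0.77 [ 0.6258 -0.1258  0.    ]
slot [315.52  302.304] 0.54 [0.5168 0.1318 0.181 ]
```

View pics/w1.png

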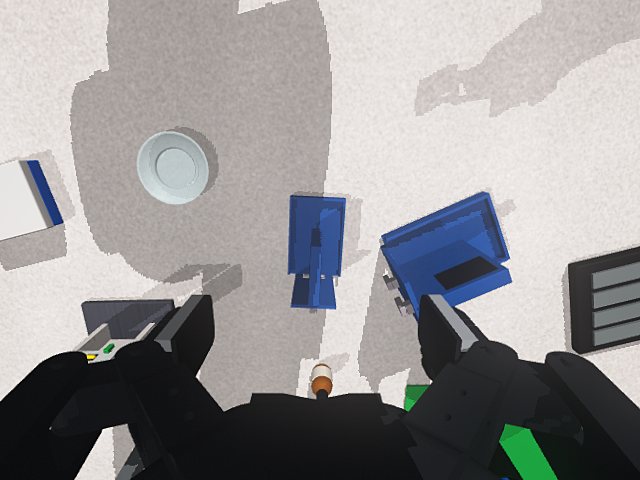

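The shelf shows around (315,250) with its tray corners at about (291,196) and (345,199). The stand is at the lower left near (130,330), and the bigger shelf is at (450,250).

```bash
python3 - <<'E'
from h import *
np.set_printoptions(precision=4,suppress=True)
p=shot('wrist')
im=p['image'].astype(int)
m=(im[...,0]>im[...,2]+40)&(im[...,0]>60); m[:,:270]=0; m[:,372:]=0; m[:180]=0; m[312:]=0
n,l,st,c=cv2.connectedComponentsWithStats(m.astype('uint8')); k=1+st[1:,4].argmax(); m=l==k; print(st[k])
W=lambda u,v,z:atz(p,((u+.5)/640,(v+.5)/480),z)[:2]
L=[];Rr=[];F=[]
for v in range(205,265,2):
    c=np.where(m[v])[0]; L.append(W(c[0]-.5,v,.015)); Rr.append(W(c[-1]+.5,v,.015))
for u in range(297,340,2):
    r=np.where(m[:,u])[0]; F.append(W(u,r[0]-.5,.015))
L,Rr,F=map(np.array,(L,Rr,F))
for a,i in((L,0),(Rr,0),(F,1)):
    f=np.polyfit(a[:,i],a[:,1-i],1); print('slope',f[0],'mean',a.mean(0),'res',np.std(a[:,1-i]-np.polyval(f,a[:,i])))
E
cp pics/w1.png /dev/null
python3 - <<'E'
import cv2
i=cv2.imread('pics/w1.png')[185:325,260:380]; cv2.imwrite('pics/c1.png',cv2.resize(i,None,fx=4.2,fy=4.2,interpolation=2))
j=cv2.imread('pics/side0.png')[170:340,320:450]; cv2.imwrite('pics/c2.png',cv2.resize(j,None,fx=3.5,fy=3.5,interpolation=2))
E
```

```text
[ 289  196   57  113 4918]
slope -0.04271914466144075 mean [0.502  0.0976] res 0.00033280283513438145
slope -0.04794455357139452 mean [0.5019 0.1674] res 0.0003538251228744504
slope 0.004670793616695643 mean [0.4535 0.1345] res 0.000524935506644268
```

View pics/c1.png

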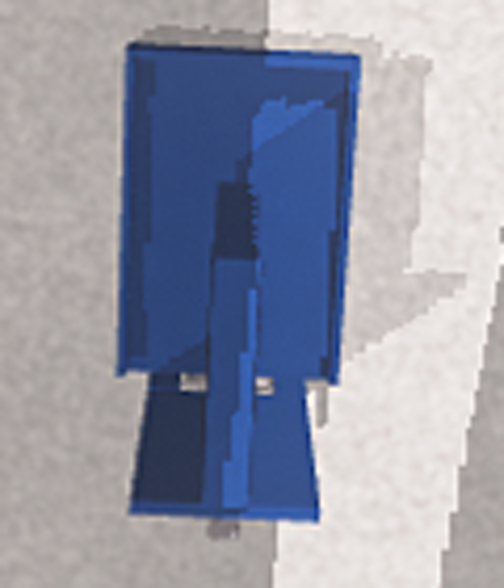

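Emit:
arm_command(
  moves="60 -0.027 -0.001 0.04 0 0 0.045; 60 -0.054 -0.001 0.08 0 0 0.045; 60 -0.054 -0.001 0.12 0 0 0.045; 60 -0.054 -0.001 0.16 0 0 0.045; 60 -0.054 -0.001 0.19 0 0 0.045; 60 -0.054 -0.001 0.215 0 0 0.045; 60 -0.054 -0.001 0.23 0 0 0.045; 60 -0.054 -0.001 0.237 0 0 0.045; 60 -0.054 -0.001 0.237 0 0 0.045; 60 -0.054 -0.001 0.237 0 0 0.045",
)

```text
clock: 5.05
position: [0.5143, 0.1307, 0.0639]
tcp_rot: [0.0, 0.022, 1.0, 0.0]
wrist_force: [0.4, 0.1, -0.7]
finger_gap: 0.601
gripper_force: 0.0
```

Emit:
arm_command(
  moves="5 0 0 0 0 0 0; 5 0 0 0 0 0 0; 5 0 0 0 0 0 0; 5 0 0 0 0 0 0; 5 0 0 0 0 0 0; 5 0 0 0 0 0 0; 5 0 0 0 0 0 0; 5 0 0 0 0 0 0; 5 0 0 0 0 0 0; 5 0 0 0 0 0 0",
  force=70,
)

```text
clock: 6.05
position: [0.5141, 0.1308, 0.0637]
tcp_rot: [0.0, 0.022, 1.0, 0.0]
wrist_force: [-2.0, 0.4, 5.7]
finger_gap: 0.129
gripper_force: 70.1
```

Run:
```python
from h import *
np.set_printoptions(precision=4,suppress=True)
s=manip.get_state();print(s['clock'],s['position'],s['tcp_rot'],s['wrist_force'],s['wrist_torque'],s['finger_gap'],s['gripper_force'])
P=[shot('side'),shot('top')]
rs=[]
for t in('stand','slot','tab','shelf_grip','shelf'):
  for p in P:
    q=manip.place_of(t,p)
    print(t,[(np.round(np.array(x['xy'])*[640,480],1).tolist(),x['confidence']) for x in q[:3]])
```

```text
6.05 [0.5141 0.1308 0.0637] [0.0003 0.0224 0.9997 0.0001] [-1.9875  0.3941  5.7406] [-0.0085  0.1446 -0.0193] 0.12880555540139754 70.09593486785889
stand [([357.5, 307.1], 0.89)]
stand [([353.1, 214.7], 0.68)]
slot [([368.0, 228.7], 0.98)]
slot [([358.4, 198.7], 0.81)]
tab [([282.4, 169.1], 0.87), ([304.1, 198.4], 0.82), ([368.2, 230.8], 0.66)]
tab [([249.2, 225.6], 0.57)]
shelf_grip [([274.5, 202.3], 0.63)]
shelf_grip [([245.0, 248.2], 0.65), ([180.7, 241.8], 0.61), ([356.4, 197.2], 0.26)]
shelf [([267.4, 186.8], 0.79), ([273.1, 228.9], 0.72)]
shelf [([252.2, 253.9], 0.72)]
```

View pics/c2.png

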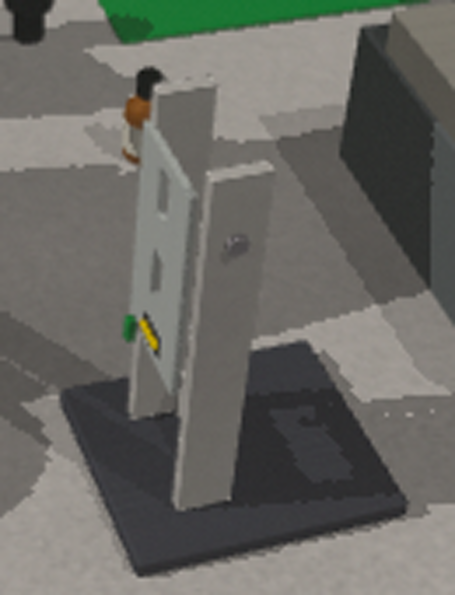

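The crop shows the stand strip with its slots at (163,190) and (155,270), the yellow roller at (150,333) and the green pin at (130,328). The cheeks rise above the strip. The web is gripped, so I'll lift.

Emit:
arm_command(
  moves="5 0 0 -0.01 0 0 0; 5 0 0 -0.03 0 0 0; 5 0 0 -0.06 0 0 0; 5 0 0 -0.1 0 0 0; 5 0 0 -0.14 0 0 0; 5 0 -0.03 -0.18 0 0 0; 5 0.01 -0.06 -0.22 0 0 0; 5 0.02 -0.09 -0.25 0 0 0; 5 0.029 -0.112 -0.266 0 0 0; 5 0.029 -0.112 -0.266 0 0 0; 5 0.029 -0.112 -0.266 0 0 0; 5 0.029 -0.112 -0.266 0 0 0",
)

```text
clock: 7.85
position: [0.4795, 0.0205, 0.3284]
tcp_rot: [-0.001, 0.022, 1.0, 0.0]
wrist_force: [-0.2, -0.4, -0.6]
finger_gap: 0.13
gripper_force: 68.9
```

Run:
```python
from h import *
np.set_printoptions(precision=4,suppress=True)
s=manip.get_state();print(s['clock'],s['position'],s['tcp_rot'],s['wrist_force'],s['wrist_torque'],s['finger_gap'],s['gripper_force'])
P={n:shot(n,n+'2.png') for n in('wrist','side','top')}
D={}
for t in('slot','stand','tab','shelf_grip'):
  for n,p in P.items():
    q=manip.place_of(t,p); D[t,n]=q
    print(t,n,[(np.round(np.array(x['xy'])*[640,480],1).tolist(),x['confidence']) for x in q[:3]])
w=P['wrist']['image']; sd=cv2.resize(P['side']['image'][100:340,250:450],(400,480))
cv2.imwrite('pics/v2.png',cv2.resize(np.hstack([w,sd]),(800,369)))
```

```text
7.85 [0.4795 0.0205 0.3284] [-0.0007  0.0223  0.9998  0.0001] [-0.2469 -0.3956 -0.6447] [-0.0288 -0.0187  0.0541] 0.13028623722060043 68.93968462944031
slot wrist [([165.9, 376.4], 0.64)]
slot side [([365.2, 229.8], 0.61)]
slot top [([356.5, 197.4], 0.69)]
stand wrist [([218.1, 300.1], 0.56)]
stand side [([357.4, 309.0], 0.92)]
stand top [([351.6, 214.8], 0.58)]
tab wrist []
tab side [([292.3, 106.3], 0.8), ([283.0, 170.3], 0.66)]
tab top [([205.8, 227.4], 0.85)]
shelf_grip wrist [([316.1, 316.3], 0.92), ([560.8, 245.0], 0.62), ([42.5, 292.9], 0.21)]
shelf_grip side [([264.5, 147.6], 0.76), ([256.4, 106.1], 0.66)]
shelf_grip top [([180.2, 243.4], 0.84)]
```

View pics/v2.png

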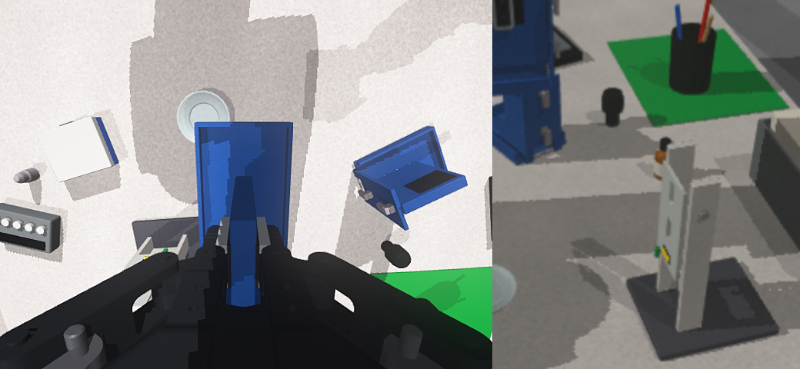

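The wrist view shows the shelf held straight, but the gripper hides most of the stand. I'll enlarge the top and side views of the stand to get its pose.

Run:
```python
import cv2,numpy as np
t=cv2.imread('pics/top2.png')[160:225,325:383]; s=cv2.imread('pics/side2.png')[188:300,352:396]
a=cv2.resize(t,(464,520),interpolation=cv2.INTER_CUBIC); b=cv2.resize(s,(220,560),interpolation=cv2.INTER_CUBIC)
c=np.zeros((560,700,3),'uint8'); c[:520,:464]=a; c[:,480:]=b; cv2.imwrite('pics/v3.png',c)
```

```text
(no output)
```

View pics/v3.png

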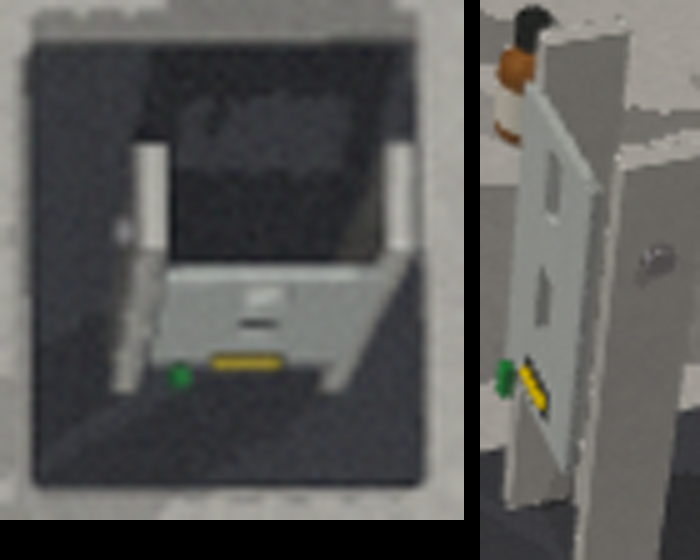

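The top crop shows the strip's top front edge from about (167,279) to (372,279). The side crop shows the strip's corners at (530,85), (588,190) and (562,468), and the slot centres at (553,185) and (542,297). I'll fit these.

Run:
```python
from h import *
from scipy.optimize import least_squares
np.set_printoptions(precision=4,suppress=True)
T,S=shot('top'),shot('side')
t=lambda u,v:np.array([(u+.5)/8-.5+325,(v+.5)/8-.5+160])
s=lambda u,v:np.array([(u-480+.5)/5-.5+352,(v+.5)/5-.5+188])
W=lambda c,z:atz(T,((c[0]+.5)/640,(c[1]+.5)/480),z)
print('plate',*[W(t(*a),.012) for a in((30,42),(415,40),(34,487),(423,483))])
# stand-frame points (x,y,z nominal)
obs=[(T,t(167,279),(0,.03,.203)),(T,t(372,279),(0,-.03,.203)),
(S,s(530,85),(0,.03,.203)),(S,s(588,190),(0,-.03,.203)),(S,s(553,185),(0,0,.181)),(S,s(542,297),(0,0,.131))]
def f(v,dbg=0):
    c,q=np.cos(v[2]),np.sin(v[2]); r=[]
    for p,o,X in obs:
        w=[v[0]+c*X[0]-q*X[1],v[1]+q*X[0]+c*X[1],X[2]+v[3]]
        r.append(proj(p,w)[0]-o)
    return np.ravel(r)
r=least_squares(f,[.625,-.13,0,0],loss='soft_l1',x_scale=[.01,.01,.1,.01]);print(r.x,f(r.x).reshape(-1,2))
for (a,b) in ((('slot',.181),0),(('stand',0),0)):
  R_=[]
  for p in(T,S):
    q=manip.place_of(a[0],p)
    if q: R_.append(ray(p,q[0]['xy'])); print(a,q[0]['confidence'],atz(p,q[0]['xy'],a[1]))
  if len(R_)==2: print('tri',tri(R_))
```

```text
plate [ 0.745  -0.0651  0.012 ] [ 0.7488 -0.193   0.012 ] [ 0.5955 -0.0696  0.012 ] [ 0.5998 -0.1966  0.012 ]
[ 0.6249 -0.13    0.0018  0.0106] [[-0.8752 -0.4848]
 [ 0.6929  0.1111]
 [-0.4349 -1.3052]
 [ 0.098  -0.14  ]
 [-0.0644  0.3339]
 [ 0.1603  1.2458]]
('slot', 0.181) 0.68 [ 0.6289 -0.1292  0.181 ]
('slot', 0.181) 0.79 [ 0.6274 -0.1352  0.181 ]
tri [ 0.6299 -0.1295  0.176 ]
('stand', 0) 0.61 [ 0.6141 -0.1283  0.    ]
('stand', 0) 0.61 [ 0.627  -0.1266  0.    ]
tri [ 0.6196 -0.1292  0.0033]
```

Emit:
arm_command(
  moves="5 0 -0.04 0 0 0 -0.02; 5 -0.02 -0.08 0 0 0 -0.04; 5 -0.04 -0.12 0.02 0 0 -0.07; 5 -0.06 -0.1494 0.05 0 0 -0.07; 5 -0.0722 -0.1494 0.09 0 0 -0.07; 5 -0.0722 -0.1494 0.12 0 0 -0.07; 5 -0.0722 -0.1494 0.145 0 0 -0.07; 5 -0.0722 -0.1494 0.163 0 0 -0.07; 5 -0.0722 -0.1494 0.163 0 0 -0.07; 5 -0.0722 -0.1494 0.163 0 0 -0.07; 5 -0.0722 -0.1494 0.163 0 0 -0.07; 5 -0.0722 -0.1494 0.163 0 0 -0.07",
)

```text
clock: 10.1
position: [0.546, -0.1327, 0.1676]
tcp_rot: [0.001, -0.013, 1.0, -0.0]
wrist_force: [0.7, -0.7, -1.1]
finger_gap: 0.131
gripper_force: 69.1
```

Run:
```python
from h import *
np.set_printoptions(precision=4,suppress=True)
s=manip.get_state();print(s['clock'],s['position'],s['tcp_rot'],s['wrist_force'],s['wrist_torque'],s['finger_gap'],s['gripper_force'])
S=shot('side');T=shot('top');w=shot('wrist')
sd=cv2.resize(S['image'][150:340,250:420],(536,600),interpolation=cv2.INTER_CUBIC)
cv2.imwrite('pics/v4.png',sd); t=cv2.resize(T['image'][150:260,310:395],(440,570),interpolation=cv2.INTER_CUBIC);cv2.imwrite('pics/v4t.png',t)
c=np.zeros((600,800,3),'uint8');c[:476,:425]=cv2.resize(S['image'][150:340,250:420],(425,476),interpolation=cv2.INTER_CUBIC);c[:457,430:783]=cv2.resize(T['image'][150:260,310:395],(353,457),interpolation=cv2.INTER_CUBIC);cv2.imwrite('pics/v5.png',c)
for t in('tab','shelf_grip','slot'):
  for n,p in(('side',S),('top',T)):
    print(t,n,[(np.round(np.array(x['xy'])*[640,480],1).tolist(),x['confidence']) for x in manip.place_of(t,p)[:3]])
# predicted projection of tab and slot
P=np.array(s['position']); 
for nm,X in(('tabpred',P+[.0569,.0015,.0183-.012]),):
  print(nm,proj(S,X),proj(T,X))
```

```text
10.1 [ 0.546  -0.1327  0.1676] [ 0.0011 -0.0126  0.9999 -0.0003] [ 0.7465 -0.7063 -1.1039] [ 0.0024 -0.0115 -0.062 ] 0.1313775378072275 69.05272722244263
tab side [([284.0, 168.8], 0.88), ([354.2, 234.3], 0.6), ([314.6, 273.1], 0.46)]
tab top [([209.3, 230.6], 0.67)]
shelf_grip side [([261.2, 149.4], 0.73), ([319.0, 233.9], 0.68), ([288.3, 384.1], 0.42)]
shelf_grip top [([178.3, 243.3], 0.89), ([358.9, 228.9], 0.7), ([253.0, 175.2], 0.36)]
slot side [([366.5, 231.7], 0.6)]
slot top [([353.5, 199.4], 0.72), ([191.1, 187.7], 0.2)]
tabpred [[352.8174 235.9277]] [[357.3082 207.3646]]
```

View pics/v5.png

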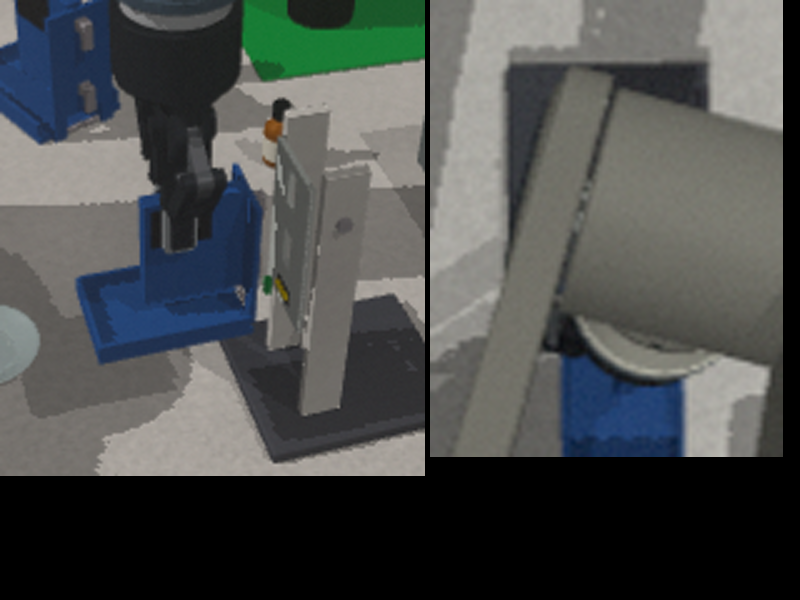

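Side view: the shelf is upright in front of the strip with its lower tab at (240,295), and the slots are at (283,180) and (288,250). The net's "slot" point sits at the nominal height, while the visible slot is about 5 px above it. So the strip is about 10 mm high, which agrees with the fit. I'll start the feel at +10 mm.

Emit:
arm_command(
  moves="5 0 0 -0.003 0 0 0; 5 0 0 -0.007 0 0 0; 5 0 0 -0.007 0 0 0; 5 0 0 -0.007 0 0 0",
)

```text
clock: 10.95
position: [0.5454, -0.1325, 0.1735]
tcp_rot: [0.0, -0.013, 1.0, -0.0]
wrist_force: [0.4, -0.5, -0.6]
finger_gap: 0.129
gripper_force: 69.1
```

Emit:
arm_command(
  moves="5 -0.004 0 0 0 0 0; 5 -0.008 0 0 0 0 0; 5 -0.012 0 0 0 0 0; 5 -0.014 0 0 0 0 0; 5 -0.016 0 0 0 0 0; 5 -0.018 0 0 0 0 0; 5 -0.018 0 0 0 0 0; 5 -0.018 0 0 0 0 0",
)

```text
clock: 11.75
position: [0.5632, -0.132, 0.1732]
tcp_rot: [-0.0, -0.013, 1.0, 0.0]
wrist_force: [0.4, 0.7, -1.2]
finger_gap: 0.133
gripper_force: 69.1
```

Emit:
arm_command(
  moves="5 -0.001 0 0 0 0 0; 5 -0.002 0 0 0 0 0; 5 -0.003 0 0 0 0 0; 5 -0.004 0 0 0 0 0; 5 -0.005 0 0 0 0 0; 5 -0.006 0 0 0 0 0; 5 -0.006 0 0 0 0 0",
)

```text
clock: 12.45
position: [0.5693, -0.1319, 0.1733]
tcp_rot: [0.0, -0.013, 1.0, -0.0]
wrist_force: [-1.6, 0.4, -1.8]
finger_gap: 0.135
gripper_force: 69.1
```

Emit:
arm_command(
  moves="5 -0.001 0 0 0 0 0; 5 -0.002 0 0 0 0 0; 5 -0.003 0 0 0 0 0; 5 -0.003 0 0 0 0 0",
)

```text
clock: 12.85
position: [0.5724, -0.1318, 0.1733]
tcp_rot: [0.0, -0.013, 1.0, -0.0]
wrist_force: [0.1, 0.1, -1.6]
finger_gap: 0.131
gripper_force: 69.1
```

Emit:
arm_command(
  moves="5 -0.001 0 0 0 0 0; 5 -0.002 0 0 0 0 0; 5 -0.003 0 0 0 0 0; 5 -0.003 0 0 0 0 0",
)

```text
clock: 13.25
position: [0.5743, -0.1318, 0.1732]
tcp_rot: [-0.001, -0.013, 1.0, 0.0]
wrist_force: [-4.5, 0.3, 0.5]
finger_gap: 0.133
gripper_force: 69.6
```

Emit:
arm_command(
  moves="5 -0.001 0 0 0 0 0; 5 -0.002 0 0 0 0 0; 5 -0.003 0 0 0 0 0; 5 -0.003 0 0 0 0 0",
)

```text
clock: 13.65
position: [0.5743, -0.1318, 0.1727]
tcp_rot: [-0.004, -0.013, 1.0, 0.0]
wrist_force: [-16.8, -2.7, 8.1]
finger_gap: 0.133
gripper_force: 70.7
```

Emit:
arm_command(
  moves="5 0.003 0 0 0 0 0; 5 0.0035 0 0 0 0 0; 5 0.0035 0 0 0 0 0; 5 0.0035 0 0 0 0 0",
)

```text
clock: 14.05
position: [0.5743, -0.1318, 0.1731]
tcp_rot: [-0.001, -0.013, 1.0, 0.0]
wrist_force: [-5.6, -0.8, -0.7]
finger_gap: 0.134
gripper_force: 69.2
```

Emit:
arm_command(
  moves="5 0 0 0.001 0 0 0; 5 0 0 0.002 0 0 0; 5 0 0 0.003 0 0 0; 5 0 0 0.004 0 0 0; 5 0 0 0.004 0 0 0",
)

```text
clock: 14.55
position: [0.5743, -0.1317, 0.1693]
tcp_rot: [-0.001, -0.013, 1.0, 0.0]
wrist_force: [-5.3, 0.1, 2.4]
finger_gap: 0.132
gripper_force: 69.7
```

Run:
```python
from h import *
np.set_printoptions(precision=4,suppress=True)
s=manip.get_state();print(s['clock'],s['position'],s['tcp_rot'],s['wrist_force'],s['wrist_torque'])
S=shot('side');
c=cv2.resize(S['image'][180:310,290:400],None,fx=4.5,fy=4.5,interpolation=cv2.INTER_CUBIC);cv2.imwrite('pics/v6.png',c)
```

```text
14.55 [ 0.5743 -0.1317  0.1693] [-0.0005 -0.0127  0.9999  0.0001] [-5.3009  0.0578  2.3909] [0.0425 0.7075 0.1097]
```

View pics/v6.png

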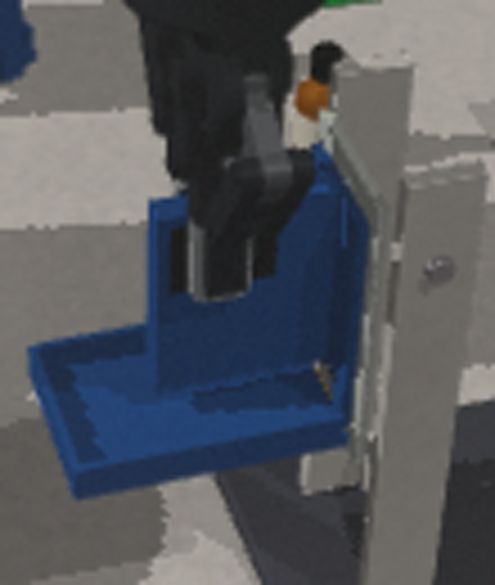

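The back plate lies flush on the strip (edge at about (365,330)) and a hook shows behind it at (395,250), so both tabs are in. I'll press down gently.

Emit:
arm_command(
  moves="5 0.001 0 0.001 0 0 0; 5 0.001 0 0.002 0 0 0; 5 0.001 0 0.003 0 0 0; 5 0.001 0 0.004 0 0 0; 5 0.001 0 0.004 0 0 0",
)

```text
clock: 15.1
position: [0.5736, -0.1317, 0.1658]
tcp_rot: [-0.0, -0.013, 1.0, 0.0]
wrist_force: [-5.6, 0.3, 6.0]
finger_gap: 0.129
gripper_force: 70.2
```

Emit:
arm_command(
  moves="5 0 0 0.001 0 0 0; 5 0 0 0.002 0 0 0; 5 0 0 0.002 0 0 0",
)

```text
clock: 15.4
position: [0.5737, -0.1317, 0.1631]
tcp_rot: [-0.0, -0.013, 1.0, 0.0]
wrist_force: [-3.1, 0.9, 0.6]
finger_gap: 0.134
gripper_force: 69.6
```

Emit:
arm_command(
  moves="5 0 0 0.001 0 0 0; 5 0 0 0.002 0 0 0; 5 0 0 0.002 0 0 0",
)

```text
clock: 15.7
position: [0.5737, -0.1317, 0.1608]
tcp_rot: [-0.0, -0.013, 1.0, 0.0]
wrist_force: [-1.2, 0.5, -3.8]
finger_gap: 0.13
gripper_force: 69.0
```

Emit:
arm_command(
  moves="5 0 0 0.001 0 0 0; 5 0 0 0.002 0 0 0; 5 0 0 0.002 0 0 0",
)

```text
clock: 16.0
position: [0.5743, -0.1319, 0.1594]
tcp_rot: [0.001, -0.013, 1.0, -0.0]
wrist_force: [-0.5, 0.7, -0.8]
finger_gap: 0.127
gripper_force: 69.3
```

Emit:
arm_command(
  moves="5 0 0 0.001 0 0 0; 5 0 0 0.002 0 0 0; 5 0 0 0.002 0 0 0",
)

```text
clock: 16.3
position: [0.5742, -0.132, 0.1591]
tcp_rot: [0.001, -0.013, 1.0, -0.0]
wrist_force: [-5.7, 0.8, 13.6]
finger_gap: 0.129
gripper_force: 71.4
```

Emit:
arm_command(
  moves="5 0 0 0.0005 0 0 0; 5 0 0 0.0005 0 0 0; 5 0 0 0.0005 0 0 0",
)

```text
clock: 16.6
position: [0.5742, -0.1321, 0.1591]
tcp_rot: [0.001, -0.013, 1.0, -0.0]
wrist_force: [-7.7, 0.4, 18.0]
finger_gap: 0.133
gripper_force: 72.2
```

Emit:
arm_command(
  moves="5 0 0 -0.0015 0 0 0; 5 0 0 -0.0015 0 0 0; 15 0 0 -0.0015 0 0 0; 25 0 0 -0.0015 0 0 0; 40 0 0 -0.0015 0 0 0; 50 0 0 -0.0015 0 0 0; 50 0 0 -0.0015 0 0 0; 50 0 0 -0.0015 0 0 0; 50 0 0 -0.0015 0 0 0; 50 0 0 -0.0015 0 0 0",
  force=20,
)

```text
clock: 17.6
position: [0.5737, -0.1318, 0.1583]
tcp_rot: [0.0, -0.013, 1.0, -0.0]
wrist_force: [-0.8, 0.2, 0.4]
finger_gap: 0.505
gripper_force: 0.0
```

Emit:
arm_command(
  moves="50 0 0 -0.01 0 0 0; 50 0 0 -0.03 0 0 0; 50 0.005 0 -0.06 0 0 0; 50 0.02 0 -0.09 0 0 0; 50 0.06 0 -0.12 0 0 0; 50 0.1 0 -0.15 0 0 0; 50 0.14 0 -0.18 0 0 0; 50 0.14 0 -0.18 0 0 0; 50 0.14 0 -0.18 0 0 0; 50 0.14 0 -0.18 0 0 0",
)

```text
clock: 18.6
position: [0.4342, -0.1353, 0.338]
tcp_rot: [-0.0, -0.013, 1.0, 0.0]
wrist_force: [0.6, -1.3, 0.0]
finger_gap: 0.498
gripper_force: 0.0
```

Run:
```python
from h import *
np.set_printoptions(precision=4,suppress=True)
s=manip.get_state();print(s['clock'],s['position'],s['wrist_force'])
S=shot('side');T=shot('top')
for t in('telltale','catch'):
  for p in(S,T): print(t,[(np.array(q['extent'])*[640,480,640,480],q['confidence']) for q in manip.masks_of(t,p)])
a=cv2.resize(S['image'][180:310,290:400],(495,585),interpolation=cv2.INTER_CUBIC);b=cv2.resize(T['image'][160:260,325:385],(300,500),interpolation=cv2.INTER_CUBIC)
c=np.zeros((585,800,3),'uint8');c[:,:495]=a;c[:500,500:]=b;cv2.imwrite('pics/v7.png',c)
```

```text
18.6 [ 0.4342 -0.1353  0.338 ] [ 0.6413 -1.2774  0.0116]
telltale []
telltale []
catch []
catch []
```

View pics/v7.png

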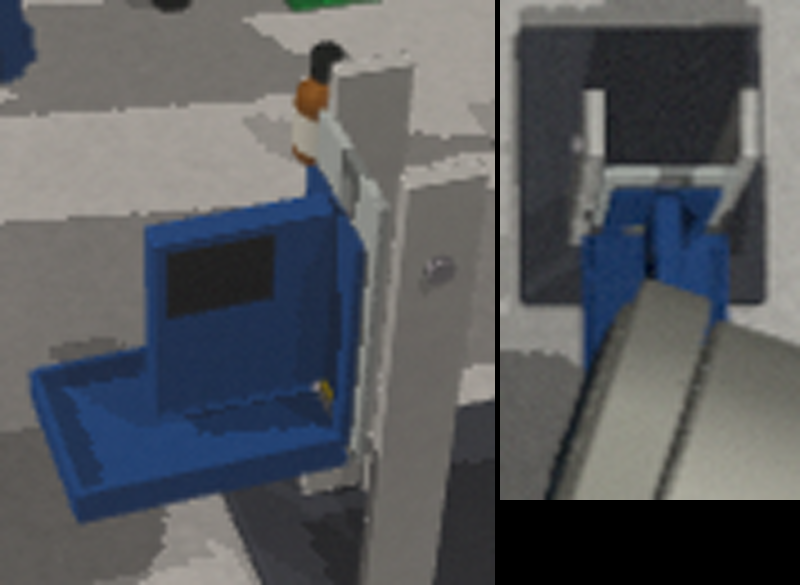

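The shelf hangs flush and level on the strip with the gripper clear, and the yellow roller shows above the lug at (327,393). The catch resistance, the hard stop and the strip offset of about 10.5 mm all agree, so I'm handing in.

```bash
python3 -c "
from station import manip
print(manip.close_job())"
```

```text
the job is handed in; nothing more can be done
None
```

The shelf's tabs are in both slots and it was pressed past the roller catch down to the hard stop (18 N at most), then let go; the green pin (telltale) was hidden, so "fully home" rests on the stop height and the roller showing above the lug.

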